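# Key the tagged programme into the sloping control desk

### The arm

A 6-joint arm with a two-finger parallel gripper is mounted at the origin on a cart in front of the work surface, level with it; the furniture and walls round the work are solid. World frame = base frame: x ahead of the robot, y to its left, z up, the work surface at z = 0. Lengths are in m, angles in rad, forces in N, time in s.
With the tool pointing down it reaches from about 0.35 to 0.85 m from the base axis. Payload 8.1 kg.
Tool frame: the origin (TCP) lies at the centre of the arm's flange, where the gripper is bolted on; the fingertips stand 186 mm ahead of it and the grasp point (between the pads) lies 167 mm ahead of it; z points along the fingers, y is the line along which they close (so a half turn about z gives the same grasp; the last joint's range is limited). The gripper opens to 93 mm and grips with 3 to 60 N. Pads are 15 mm wide; open, the fingers measure 128 mm over their backs; the gripper's body (75 mm by 188 mm) begins 65 mm behind the grasp point.
Start: joints at [-1.316, 0.13, 1.488, -0, 1.523, -0.085], TCP at [0.2, -0.566, 0.405] pointing down, gripper open.
Joint ranges: [-2.96, 2.96], [-0.89, 2.26], [0.02, 2.5], [-1.34, 4.48], [0, 2.73], [-2.66, 2.66]. Speed limits (rad/s): [2.39, 2.39, 2.79, 3.14, 3.14, 3.14].

### API

Orientations are given as a rotation vector (axis times angle).
In Python, from plant import robot gives the robot as it stands.
- The arm moves only by the tool apply_moves, never from a script. Its argument "series" is a list of rows, each a list of 2 entries, a list of its own where there are three numbers: the shift along the tool's x, y, z in mm, then the turn, a rotation vector about the tool's x, y, z in rad. A call has 1 to 12 rows; each row shifts and turns the commanded pose from where the row before left it, along the tool's axes as they then stand; what a row does not reach is not made up. A row lasts 1/12 s, in which the tool goes at most 41.7 mm and 7.16 degrees, less where a joint would pass 70% of its speed; a pose out of reach is approached as far as the arm can. A call is refused whole if a number of a shift passes 41.7 or a number of a turn 0.125, either way. A call with a gripper value outside its range is refused whole. "claw" is the opening, from 0 (shut) to 1 (fully open), set as the call begins (left out, the last holds). The fingers move at their own pace and stop on an object; "newtons" is the grip in N (left out, the last holds). Time passes only in rows, so rows that do not move let the fingers close. It gives the time, the measured TCP pose, the force, the opening and the grip force at its end, in the units of the state.
- robot.read_state(): the state, without advancing time (a new reading comes with each control period).
- robot.read_camera(name): name is "scene" or "top" or "wrist"; returns (picture, depth): 420x560x3 uint8, blue, green, red; 420x560 float32, m along the optical axis (not along the pixel's ray), 0 where there is no reading.
- robot.calibration(name): a dict with "fx", "fy", "cx", "cy" (pixels), "extrinsics" (4x4, takes a point from world to camera coordinates). Camera axes: x right, y down, z forward; pixel columns grow to the right and rows downward; lengths in m; the calibration is good to about 2 mm. The wrist camera is an equidistant fisheye: a pixel r from the principal point sees the ray r / f radians off the axis. A picture is of the moment at which its call begins: read the wrist's pose just before it. calibration takes no time and is no camera call; for the wrist camera it gives the pose at the moment of the call.
- robot.close_job(): hands the job in; it is judged then, once.
The state is a dict: "t": time; "q": joint angles; "dq": joint speeds; "joint_torque": joint torques, N m; "tool_pos": TCP position; "orientation": TCP orientation; "force": force on the tool from outside, world axes, zero at the start; "wrist_torque": the same for the moment, N m; "opening": finger opening in m; "gripper_force": force on a finger pad.
Only numpy, scipy, OpenCV 4.12 (cv2) and the standard library are available. Lean on these libraries where they do the work, as an engineer would, in place of code of your own. Each camera call takes 0.05 s, during which the arm holds its last target. There are 200 camera calls.

### The job

Key the programme shown by the coloured tags on the rail into the control desk: beginning with the tag next to the brass post and going along the rail, press the key of each tag's colour, one at a time, until it snaps down and stays in. When all three are in, press the round white start button fully down and let it spring back. The slope of the key panel is not known beforehand, so feel for the keys and press gently (never harder than about 30 N on the desk), and leave the things around alone.

Things in the scene. Friction and masses are not known exactly. Their poses are not given: they have to be found in the camera images.
- desk: Control desk fixed on the bench: grey foot 130 mm deep (x), 236 mm wide (y), 26 mm high, carrying a sloping aluminium key panel. Origin: centre of the foot's underside; x points to the desk's rear, y to its left, z up. The four keys form one row along y: red, yellow, blue, start from left to right, 80 mm up the slope from the hinge line.
- desk_hinge (a point): Middle of the panel's hinge line, near the foot's front edge: x = -55, y = 0, z = 36 mm of the desk; axes as the desk's. The panel rises from here to the rear at 14 to 44 degrees from level, set anew each time and not reported; stiff friction holds it. It reaches 116 mm up the slope, is 230 mm wide; its face lies 6 mm above this line, square to the panel.
- desk_row (a point): Where the middle of the key row's tops would lie if the panel sloped 30 degrees: x = 3, y = 0, z = 95 mm of the desk; axes as the desk's. The tops are flat and level with each other, 22 mm above the hinge line (16 mm above the panel's face) when out, square to the panel, 8 mm above the face when latched; keys move square to the panel.
- key_red (a joint): Travel (m) of the red square key, cap 34x34 mm, centre at y = +84 mm of the desk: 0 = out, 0.008 = latched in, on a stop. The cap sits on a rubber cushion that gives 1 mm per 5 N. It takes 3.5 to 5 N to start it, less as it goes in; past 4 mm it drops to the stop by itself within about 0.2 s and stays in for good; short of that it comes back out.
- key_yellow (a joint): Travel (m) of the yellow square key, cap 34x34 mm, centre at y = +28 mm of the desk: 0 = out, 0.008 = latched in, on a stop. The cap sits on a rubber cushion that gives 1 mm per 5 N. It takes 3.5 to 5 N to start it, less as it goes in; past 4 mm it drops to the stop by itself within about 0.2 s and stays in for good; short of that it comes back out.
- key_blue (a joint): Travel (m) of the blue square key, cap 34x34 mm, centre at y = -28 mm of the desk: 0 = out, 0.008 = latched in, on a stop. The cap sits on a rubber cushion that gives 1 mm per 5 N. It takes 3.5 to 5 N to start it, less as it goes in; past 4 mm it drops to the stop by itself within about 0.2 s and stays in for good; short of that it comes back out.
- key_start (a joint): Travel of the round white start button (diameter 34 mm), in m, centre at y = -84 mm of the desk: 0 = out, 0.006 = fully down. Plain spring: begins to move at 1.5 N, fully down on its stop at 5 N; the cap sits on a rubber cushion that gives 1 mm per 5 N; springs back when let go.
- rail: Tag rail fixed on the bench: dark wooden tray 196 mm long (x), 66 mm wide, 16 mm high, with a brass post 46 mm tall at its -x end, the end nearer the robot. Origin: centre of its underside; its x axis runs along the rail, from the brass post to the other end. Its three tag places have their centres at x = -51, +5 and +61 mm; the tags are read in that order.
- tag_red: Coloured enamelled tag, a red rounded plate 48x48x8 mm, lying fixed in one of the three places of the rail. Origin: centre of its underside.
- tag_yellow: Coloured enamelled tag, a yellow rounded plate 48x48x8 mm, lying fixed in one of the three places of the rail. Origin: centre of its underside.
- tag_blue: Coloured enamelled tag, a blue rounded plate 48x48x8 mm, lying fixed in one of the three places of the rail. Origin: centre of its underside.
- steel_bowl: Steel bowl with small stones, 95 mm across, 32 mm high, standing loose on the bench; bystander. Origin: centre of its underside.
- spirit_lamp: Glass spirit lamp, 69 mm across, 78 mm high, standing loose on the bench; bystander. Origin: centre of its underside.
- tin_grey: Round grey tin, 68 mm across, 43 mm high, standing loose on the bench; bystander. Origin: centre of its underside.

How it is judged:
By the outcome, as a careful person would: the job done as asked, in the order asked, and still so for the second after the job is handed in, with the robot touching nothing.
It also fails if it takes over 58 s, if anything falls off the work surface, if the arm or the gripper's body presses on something with over 40 N, if the wrist force passes 120 N, or if a joint passes its speed limit or range.

## Working session

There is one attempt and no reset: what is moved stays moved. The work goes in short steps, Python scripts to look and compute and a tool call to move; the robot and the scene stay as the last step left them, time stands still between calls to the robot, and variables do not carry over. Pictures are saved under pics/ and viewed, at most 10 in all, crops included, and the job is handed in when it is done.

Besides the shell and the picture viewer there is one more tool, called after "Call:" in YAML: its name, and indented under it one key for each argument. apply_moves: Moves the arm, as the interface text tells. Its arguments: {"type":"object","properties":{"series":{"type":"array"},"claw":{"type":"number"},"newtons":{"type":"number"}},"required":["series"]}

```bash
mkdir -p pics
cat > h.py <<'E'
import numpy as np, cv2
from plant import robot
from scipy.spatial.transform import Rotation as R
def cloud(name):
    im,d=robot.read_camera(name); c=robot.calibration(name)
    v,u=np.mgrid[:420,:560]; P=np.stack([(u-c["cx"])/c["fx"]*d,(v-c["cy"])/c["fy"]*d,d],-1)
    E=np.array(c["extrinsics"]); W=(P-E[:3,3])@E[:3,:3]; W[d==0]=np.nan
    return im,W
E
python3 - <<'E'
from h import *
s=robot.read_state(); print(s["t"],s["tool_pos"],s["orientation"],s["force"],s["opening"])
a=[]
for n in("scene","top"):
    im,W=cloud(n); np.save(n+".npy",W); cv2.imwrite(n+".png",im); a.append(im)
    print(n,robot.calibration(n))
cv2.imwrite("pics/a.png",cv2.resize(a[0],(560,420))); cv2.imwrite("pics/b.png",a[1])
E
```

```text
0.0 [ 0.19995232 -0.56547099  0.40373607] [-3.09464835e+00 -5.30943043e-01  2.18397196e-04] [-0.03970941  0.19344498  0.67644653] 0.09328026779532739
scene {'fx': 392.88128551153994, 'fy': 392.88128551153994, 'cx': 287.4851097430943, 'cy': 211.29589682948188, 'extrinsics': array([[-0.55445722, -0.83202731, -0.01754273,  0.50803337],
       [-0.56431871,  0.39138396, -0.72688581,  0.27824684],
       [ 0.61165479, -0.3931274 , -0.68653425,  0.72388375],
       [ 0.        ,  0.        ,  0.        ,  1.        ]])}
top {'fx': 505.83236209153966, 'fy': 505.83236209153966, 'cx': 287.19601751582417, 'cy': 207.77352699509072, 'extrinsics': array([[-0.01814122, -0.9995663 , -0.02319695,  0.27857076],
       [-0.99289337,  0.02073966, -0.11718629,  0.5447262 ],
       [ 0.11761656,  0.02090619, -0.992839  ,  1.09052754],
       [ 0.        ,  0.        ,  0.        ,  1.        ]])}
```

View pics/a.png

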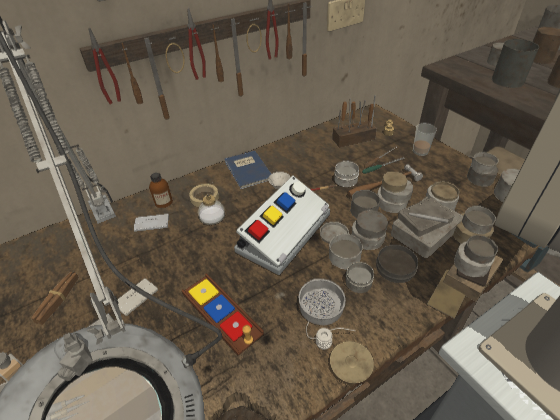

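View pics/b.png

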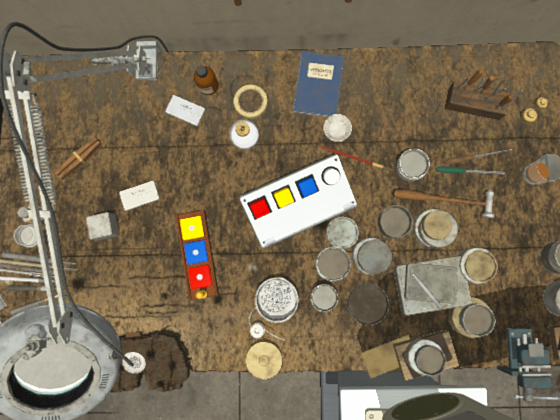

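The brass post (top picture 201,295) stands beside the red tag (200,277), followed by blue (196,252) and yellow (192,228). The order is therefore red, blue, yellow. The desk keys are at (260,208), (284,197), (307,187), and start is at (331,176).

Run:
```python
from h import *
out={}
for n,sd in(("top",{"r":(260,208),"y":(284,197),"b":(307,187),"s":(331,176)}),("scene",{"r":(257,229),"y":(272,214),"b":(285,201),"s":(298,187)})):
    im=cv2.imread(n+".png"); W=np.load(n+".npy")
    for k,(u,v) in sd.items():
        m=np.zeros((422,562),np.uint8)
        t=(14,)*3 if k=="s" else (45,45,45)
        cv2.floodFill(im.copy(),m,(u,v),0,t,t,cv2.FLOODFILL_MASK_ONLY|cv2.FLOODFILL_FIXED_RANGE|4)
        mm=cv2.erode(m[1:-1,1:-1],np.ones((3,3)))>0; p=W[mm]
        ys,xs=np.nonzero(mm)
        print(n,k,mm.sum(),xs.mean().round(1),ys.mean().round(1),np.nanmedian(p,0).round(4),np.nanstd(p,0).round(4))
# panel plane from top: white low-sat region in window
W=np.load("top.npy"); im=cv2.imread("top.png")
c=np.nanmedian(W[195:200,270:273].reshape(-1,3),0)
hs=cv2.cvtColor(im,cv2.COLOR_BGR2HSV)
m=(hs[...,1]<40)&(hs[...,2]>150); w=np.zeros_like(m); w[155:248,240:358]=1; m&=w
n_,l,st,ce=cv2.connectedComponentsWithStats(m.astype(np.uint8)); i=1+st[1:,4].argmax(); print(st[i],ce[i])
p=W[cv2.erode((l==i).astype(np.uint8),np.ones((3,3)))>0]; p=p[~np.isnan(p).any(1)]
for _ in range(8):
    q=p.mean(0); nn=np.linalg.svd(p-q,full_matrices=False)[2][2]; nn*=np.sign(nn[2]); d=(p-q)@nn; p=p[abs(d)<max(2*d.std(),.002)]
print("plane",q,nn,np.degrees(np.arccos(nn[2])),d.std(),len(p))
r=cv2.minAreaRect(np.argwhere(l==i)[:,::-1].astype(np.float32)); print(r)
for b in cv2.boxPoints(r):
    print(b,W[int(b[1]),int(b[0])])
```

```text
top r 141 259.5 208.4 [0.5441 0.3255 0.089 ] [0.0068 0.0073 0.0038]
top y 152 283.7 197.5 [0.5652 0.2733 0.0896] [0.0071 0.0076 0.0038]
top b 144 307.7 187.0 [0.5873 0.2218 0.0892] [0.0069 0.0075 0.0037]
top s 3049 303.1 204.6 [0.5488 0.2305 0.0561] [0.0381 0.0578 0.0143]
scene r 110 258.3 228.2 [0.5405 0.326  0.0876] [0.0067 0.0072 0.0033]
scene y 92 272.7 213.1 [0.5632 0.2744 0.0877] [0.0066 0.007  0.0031]
scene b 86 286.3 199.7 [0.5835 0.223  0.0875] [0.0067 0.0071 0.0033]
scene s 82 290.8 189.4 [0.6093 0.1741 0.0867] [0.0085 0.0365 0.0033]
[ 240  155  117   93 4701] [301.63348224 202.30227611]
plane [0.55321682 0.23551751 0.05947802] [-0.3797714  -0.16322126  0.91056714] 24.41615648145803 0.0015233631952067898 3168
((299.0573425292969, 200.81784057617188), (55.46169662475586, 107.63308715820312), 65.97349548339844)
[238.61273 197.40157] [5.81593606e-01 3.81646466e-01 2.49972094e-04]
[336.9202  153.57777] [ 0.68012271  0.15295988 -0.00131669]
[359.50195 204.23412] [ 0.55975425  0.10376356 -0.00204959]
[261.1945 248.0579] [0.46311573 0.32970254 0.003535  ]
```

```bash
cat >> h.py <<'E'
a=np.radians(24.4); ex=np.array([.923,.385,0]); ex/=np.linalg.norm(ex); ey=np.array([-ex[1],ex[0],0])
n=np.array([*(-np.sin(a)*ex[:2]),np.cos(a)])
yel=np.array([.5645,.2738,.0888])
keys={k:yel+ey*d/1000 for k,d in zip("rybs",(56,0,-56,-112))}
def goal(k,h,s=1):
    z=-n; y=s*ey; x=np.cross(y,z); return keys[k]+n*(.186+h), R.from_matrix(np.c_[x,y,z])
def to(p,s=None):
    s=s or robot.read_state(); Rc=R.from_rotvec(s["orientation"]); return Rc.inv().apply(p-np.array(s["tool_pos"]))*1000
E
python3 - <<'E'
from h import *
s=robot.read_state(); Rc=R.from_rotvec(s["orientation"]); print(Rc.as_matrix().round(3))
print(keys,n)
for sg in(1,-1):
    p,G=goal("r",.04,sg); print(sg,p,(Rc.inv()*G).as_rotvec())
w=np.array([.44,-.1,.40]); print(to(w)); print(Rc.inv().apply(p-w)*1000)
E
```

```text
[[ 0.943  0.333 -0.   ]
 [ 0.333 -0.943  0.002]
 [ 0.    -0.002 -1.   ]]
{'r': array([0.54294166, 0.32548402, 0.0888    ]), 'y': array([0.5645, 0.2738, 0.0888]), 'b': array([0.58605834, 0.22211598, 0.0888    ]), 's': array([0.60761668, 0.17043196, 0.0888    ])} [-0.38126603 -0.15903296  0.91068366]
1 [0.45677554 0.28954257 0.29461451] [ 0.6521167  -0.01561854  3.01736119]
-1 [0.45677554 0.28954257 0.29461451] [ 0.01019301  0.42558599 -0.05494198]
[ 381.46776258 -358.87685275    4.44116682]
[ 145.61644483 -361.51311476  105.99553999]
```

Call:
apply_moves:
  series:
    - [[15, -14, 0], [0, 0, 0]]
    - [[26, -25, 0], [0, 0, 0]]
    - [[28, -27, 0], [0, 0, 0]]
    - [[28, -27, 0], [0, 0, 0]]
    - [[28, -27, 0], [0, 0, 0]]
    - [[28, -27, 0], [0, 0, 0]]
    - [[28, -27, 0], [0, 0, 0]]
    - [[28, -27, 0], [0, 0, 0]]
    - [[28, -27, 0], [0, 0, 0]]
    - [[28, -27, 0], [0, 0, 0]]
    - [[28, -27, 0], [0, 0, 0]]
    - [[15, -15, 0], [0, 0, 0]]
  claw: 0
  newtons: 20

```text
t: 1.1
tool_pos: [0.3922, -0.1799, 0.4045]
orientation: [-3.095, -0.534, -0.001]
force: [0.3, -0.7, 0.5]
opening: 0.0179
gripper_force: 0.0
```

```bash
cat > p.py <<'E'
import sys
from h import *
k,h=sys.argv[1],float(sys.argv[2])/1000
s=robot.read_state(); p,G=goal(k,h,-1); Rc=R.from_rotvec(s["orientation"])
print(s["t"],np.round(s["tool_pos"],4),"F",np.round(s["force"],2),"Fn",round(float(np.dot(s["force"],n)),2),"op",s["opening"])
print("shift",to(p,s).round(1),"turn",(Rc.inv()*G).as_rotvec().round(3),"shift in goal axes",G.inv().apply(p-np.array(s["tool_pos"])).round(4)*1000)
E
python3 p.py r 40
```

```text
1.1 [ 0.3922 -0.1799  0.4045] F [ 0.3  -0.72  0.53] Fn 0.48 op 0.017850038205874805
shift [ 218.  -420.6  110.5] turn [ 0.01   0.425 -0.053] shift in goal axes [ 173.4 -408.4  199.4]
```

Call:
apply_moves:
  series:
    - [[10, -20, 0], [0, 0, 0]]
    - [[16, -32, 2], [0, 0, 0]]
    - [[19, -37, 3], [0, 0, 0]]
    - [[19, -37, 3], [0, 0, 0]]
    - [[19, -37, 3], [0, 0, 0]]
    - [[19, -37, 3], [0, 0, 0]]
    - [[19, -37, 3], [0, 0, 0]]
    - [[19, -37, 3], [0, 0, 0]]
    - [[19, -37, 3], [0, 0, 0]]
    - [[19, -37, 3], [0, 0, 0]]
    - [[19, -37, 3], [0, 0, 0]]
    - [[16, -30, 3], [0, 0, 0]]

```text
t: 2.1
tool_pos: [0.4533, 0.2818, 0.3721]
orientation: [-3.096, -0.533, 0.001]
force: [-0.0, -1.2, -0.2]
opening: 0.0006
gripper_force: 0.0
```

Call:
apply_moves:
  series:
    - [[0, 0, 0], [0.002, 0.071, -0.009]]
    - [[0, 0, 0], [0.002, 0.071, -0.009]]
    - [[0, 0, 0], [0.002, 0.071, -0.009]]
    - [[0, 0, 0], [0.002, 0.071, -0.009]]
    - [[0, 0, 0], [0.002, 0.071, -0.009]]
    - [[0, 0, 0], [0.002, 0.071, -0.009]]
    - [[0, 0, 0], [0, 0, 0]]
    - [[0, 0, 0], [0, 0, 0]]
    - [[0, 0, 0], [0, 0, 0]]

```text
t: 2.85
tool_pos: [0.4537, 0.2788, 0.3726]
orientation: [-2.935, -0.586, -0.631]
force: [0.5, 0.6, -0.4]
opening: 0.0004
gripper_force: 0.0
```

```bash
python3 p.py r 40
```

```text
2.85 [0.4537 0.2788 0.3726] F [ 0.53  0.59 -0.39] Fn -0.65 op 0.0004019994772050631
shift [-25.7  -8.7  74. ] turn [-0.     0.002 -0.001] shift in goal axes [-25.9  -8.7  73.9]
```

Call:
apply_moves:
  series:
    - [[-5, -2, 10], [0, 0, 0]]
    - [[-6, -2, 20], [0, 0, 0]]
    - [[-6, -2, 20], [0, 0, 0]]
    - [[-5, -2, 20], [0, 0, 0]]
    - [[-4, -1, 16], [0, 0, 0]]
    - [[0, 0, 8], [0, 0, 0]]
    - [[0, 0, 0], [0, 0, 0]]
    - [[0, 0, 0], [0, 0, 0]]

```text
t: 3.52
tool_pos: [0.4645, 0.2931, 0.276]
orientation: [-2.935, -0.587, -0.633]
force: [-0.6, 0.2, 0.5]
opening: 0.0005
gripper_force: 0.0
```

```bash
python3 p.py r 0; python3 -c "
from h import *
im,_=robot.read_camera('wrist'); cv2.imwrite('pics/c.png',im)
a=robot.read_camera('scene')[0]; cv2.imwrite('pics/d.png',cv2.resize(a[120:290,190:390],None,fx=3,fy=3))"
```

```text
3.5167 [0.4645 0.2931 0.276 ] F [-0.59  0.21  0.54] Fn 0.68 op 0.00046568615131340174
shift [-0.1  0.3 19.6] turn [ 0.     0.001 -0.001] shift in goal axes [-0.1  0.3 19.6]
```

View pics/c.png

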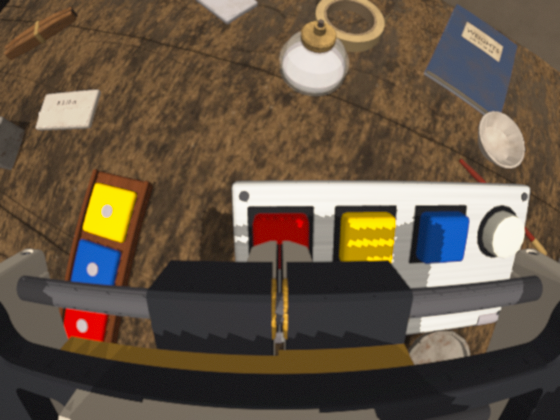

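View pics/d.png

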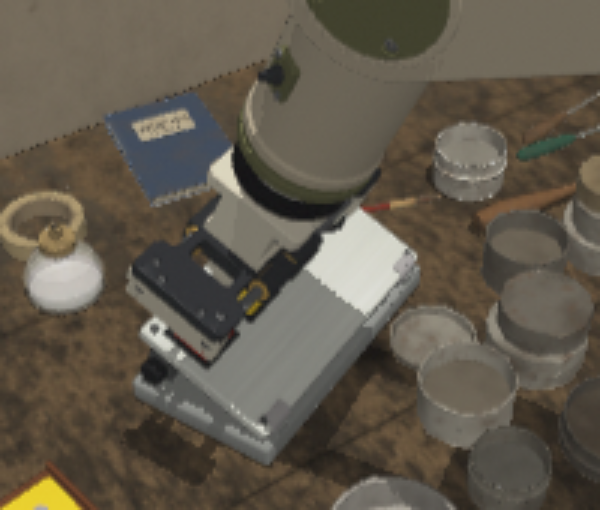

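The wrist view shows the fingertips (280,255) centred over the red key (280,232), and the scene view agrees. I'll feel down from here.

Call:
apply_moves:
  series:
    - [[0, 0, 4], [0, 0, 0]]
    - [[0, 0, 4], [0, 0, 0]]
    - [[0, 0, 4], [0, 0, 0]]
    - [[0, 0, 2], [0, 0, 0]]
    - [[0, 0, 1], [0, 0, 0]]
    - [[0, 0, 1], [0, 0, 0]]
    - [[0, 0, 1], [0, 0, 0]]
    - [[0, 0, 0], [0, 0, 0]]
    - [[0, 0, 0], [0, 0, 0]]

```text
t: 4.37
tool_pos: [0.4709, 0.2958, 0.2609]
orientation: [-2.934, -0.587, -0.635]
force: [-0.0, 0.2, 0.4]
opening: 0.0001
gripper_force: 0.0
```

Call:
apply_moves:
  series:
    - [[0, 0, 1], [0, 0, 0]]
    - [[0, 0, 1], [0, 0, 0]]
    - [[0, 0, 1], [0, 0, 0]]
    - [[0, 0, 0], [0, 0, 0]]

```text
t: 4.7
tool_pos: [0.4721, 0.2964, 0.2584]
orientation: [-2.934, -0.586, -0.635]
force: [-1.8, -1.4, 4.0]
opening: 0.0004
gripper_force: 2.2
```

```bash
python3 p.py r 0
```

```text
4.7 [0.4721 0.2964 0.2584] F [-1.84 -1.41  3.96] Fn 4.54 op 0.0004178449570568376
shift [-0.3  0.4  0.1] turn [-0.    -0.001 -0.001] shift in goal axes [-0.3  0.4  0.1]
```

Call:
apply_moves:
  series:
    - [[0, 0, 1], [0, 0, 0]]
    - [[0, 0, 1], [0, 0, 0]]
    - [[0, 0, 1], [0, 0, 0]]
    - [[0, 0, 1], [0, 0, 0]]
    - [[0, 0, 1], [0, 0, 0]]
    - [[0, 0, 0.5], [0, 0, 0]]
    - [[0, 0, 0], [0, 0, 0]]
    - [[0, 0, 0], [0, 0, 0]]
    - [[0, 0, 0], [0, 0, 0]]

```text
t: 5.45
tool_pos: [0.4741, 0.2972, 0.2532]
orientation: [-2.934, -0.587, -0.635]
force: [-0.5, 1.1, -0.0]
opening: 0.0004
gripper_force: 0.0
```

```bash
python3 p.py r 0
```

```text
5.45 [0.4741 0.2972 0.2532] F [-0.55  1.1  -0.01] Fn 0.02 op 0.0004386417105293704
shift [-0.1  0.4 -5.6] turn [-0.    -0.    -0.001] shift in goal axes [-0.1  0.4 -5.6]
```

Force dropped to zero, so red has snapped in. Now I'll lift and move 112 mm along the row to blue.

Call:
apply_moves:
  series:
    - [[0, 0, -6], [0, 0, 0]]
    - [[0, 0, -10], [0, 0, 0]]
    - [[0, 0, -6], [0, 0, 0]]
    - [[0, 10, 0], [0, 0, 0]]
    - [[0, 22, 0], [0, 0, 0]]
    - [[0, 25, 0], [0, 0, 0]]
    - [[0, 25, 0], [0, 0, 0]]
    - [[0, 20, 0], [0, 0, 0]]
    - [[0, 10, 0], [0, 0, 0]]
    - [[0, 0, 0], [0, 0, 0]]
    - [[0, 0, 0], [0, 0, 0]]
    - [[0, 0, 0], [0, 0, 0]]

```text
t: 6.45
tool_pos: [0.5086, 0.1907, 0.2737]
orientation: [-2.933, -0.586, -0.635]
force: [-0.4, 0.5, 0.3]
opening: 0.0002
gripper_force: 0.0
```

```bash
python3 p.py b 0; python3 -c "
from h import *
im,_=robot.read_camera('wrist'); cv2.imwrite('pics/e.png',im)"
```

```text
6.45 [0.5086 0.1907 0.2737] F [-0.39  0.53  0.32] Fn 0.36 op 0.00019476440222033586
shift [-0.3  0.9 16.9] turn [-0.    -0.001 -0.001] shift in goal axes [-0.3  0.9 16.9]
```

View pics/e.png

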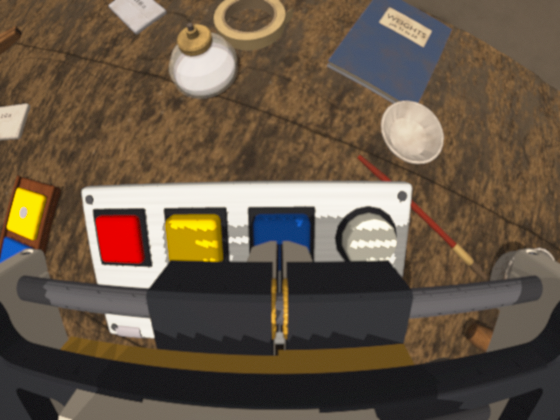

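Red (121,240) is visibly down and the fingers are centred over blue (281,232). Pressing blue.

Call:
apply_moves:
  series:
    - [[0, 0, 5], [0, 0, 0]]
    - [[0, 1, 5], [0, 0, 0]]
    - [[0, 0, 3], [0, 0, 0]]
    - [[0, 0, 1], [0, 0, 0]]
    - [[0, 0, 1], [0, 0, 0]]
    - [[0, 0, 1], [0, 0, 0]]
    - [[0, 0, 1], [0, 0, 0]]
    - [[0, 0, 0], [0, 0, 0]]
    - [[0, 0, 0], [0, 0, 0]]

```text
t: 7.25
tool_pos: [0.5155, 0.1921, 0.2577]
orientation: [-2.934, -0.587, -0.634]
force: [-4.8, -1.4, 3.0]
opening: 0.0001
gripper_force: 2.0
```

Call:
apply_moves:
  series:
    - [[0, 0, 1], [0, 0, 0]]
    - [[0, 0, 1], [0, 0, 0]]
    - [[0, 0, 1], [0, 0, 0]]
    - [[0, 0, 1], [0, 0, 0]]
    - [[0, 0, 1], [0, 0, 0]]
    - [[0, 0, 0.5], [0, 0, 0]]
    - [[0, 0, 0], [0, 0, 0]]
    - [[0, 0, 0], [0, 0, 0]]
    - [[0, 0, 0], [0, 0, 0]]

```text
t: 8.0
tool_pos: [0.5178, 0.1929, 0.2527]
orientation: [-2.934, -0.586, -0.635]
force: [-0.1, -0.5, 0.0]
opening: 0.0003
gripper_force: 0.0
```

```bash
python3 p.py b 0
```

```text
8.0 [0.5178 0.1929 0.2527] F [-0.07 -0.52  0.01] Fn 0.12 op 0.0002972876031811311
shift [-0.1 -0.7 -6. ] turn [-0.    -0.    -0.001] shift in goal axes [-0.1 -0.7 -6. ]
```

Blue is in. Next is yellow, 56 mm back along the row.

Call:
apply_moves:
  series:
    - [[0, 0, -6], [0, 0, 0]]
    - [[0, 0, -10], [0, 0, 0]]
    - [[0, 0, -6], [0, 0, 0]]
    - [[0, -10, 0], [0, 0, 0]]
    - [[0, -18, 0], [0, 0, 0]]
    - [[0, -18, 0], [0, 0, 0]]
    - [[0, -10, 0], [0, 0, 0]]
    - [[0, 0, 0], [0, 0, 0]]
    - [[0, 0, 0], [0, 0, 0]]
    - [[0, 0, 0], [0, 0, 0]]

```text
t: 8.83
tool_pos: [0.488, 0.2408, 0.2734]
orientation: [-2.933, -0.587, -0.636]
force: [0.7, -0.6, -0.6]
opening: 0.0005
gripper_force: 0.0
```

```bash
python3 p.py y 0; python3 -c "
from h import *
im,_=robot.read_camera('wrist'); cv2.imwrite('pics/f.png',im)"
```

```text
8.8333 [0.488  0.2408 0.2734] F [ 0.7  -0.62 -0.59] Fn -0.71 op 0.0004580560107104603
shift [-0.4 -1.  16.5] turn [ 0.    -0.001 -0.   ] shift in goal axes [-0.4 -1.  16.5]
```

View pics/f.png

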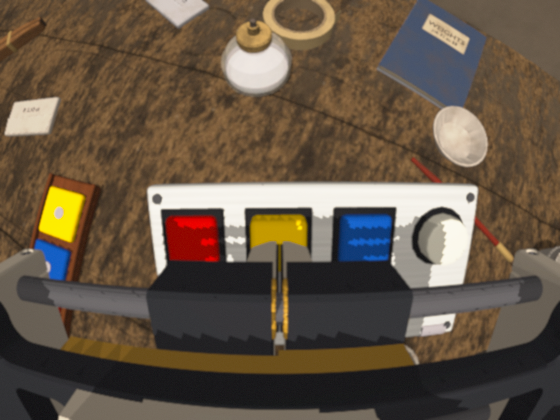

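Red (194,240) and blue (366,240) are both down, and yellow (279,232) is centred under the fingers.

Call:
apply_moves:
  series:
    - [[0, 0, 5], [0, 0, 0]]
    - [[0, -1, 5], [0, 0, 0]]
    - [[0, 0, 3], [0, 0, 0]]
    - [[0, 0, 1], [0, 0, 0]]
    - [[0, 0, 1], [0, 0, 0]]
    - [[0, 0, 1], [0, 0, 0]]
    - [[0, 0, 1], [0, 0, 0]]
    - [[0, 0, 0], [0, 0, 0]]
    - [[0, 0, 0], [0, 0, 0]]

```text
t: 9.63
tool_pos: [0.4939, 0.2447, 0.2573]
orientation: [-2.934, -0.587, -0.634]
force: [-2.3, -0.9, 1.9]
opening: 0.0009
gripper_force: 1.6
```

Call:
apply_moves:
  series:
    - [[0, 0, 1], [0, 0, 0]]
    - [[0, 0, 1], [0, 0, 0]]
    - [[0, 0, 1], [0, 0, 0]]
    - [[0, 0, 1], [0, 0, 0]]
    - [[0, 0, 1], [0, 0, 0]]
    - [[0, 0, 0.5], [0, 0, 0]]
    - [[0, 0, 0], [0, 0, 0]]
    - [[0, 0, 0], [0, 0, 0]]
    - [[0, 0, 0], [0, 0, 0]]

```text
t: 10.38
tool_pos: [0.4961, 0.2457, 0.2523]
orientation: [-2.934, -0.586, -0.635]
force: [0.2, 0.4, -0.3]
opening: 0.0004
gripper_force: 0.0
```

```bash
python3 p.py y 0
```

```text
10.3833 [0.4961 0.2457 0.2523] F [ 0.2   0.42 -0.33] Fn -0.45 op 0.00035683130353213085
shift [-0.2  0.4 -6.5] turn [-0.    -0.    -0.001] shift in goal axes [-0.2  0.4 -6.5]
```

Yellow is in. Next is start, +112 mm along the row.

Call:
apply_moves:
  series:
    - [[0, 0, -6], [0, 0, 0]]
    - [[0, 0, -10], [0, 0, 0]]
    - [[0, 0, -6], [0, 0, 0]]
    - [[0, 10, 0], [0, 0, 0]]
    - [[0, 22, 0], [0, 0, 0]]
    - [[0, 25, 0], [0, 0, 0]]
    - [[0, 25, 0], [0, 0, 0]]
    - [[0, 20, 0], [0, 0, 0]]
    - [[0, 10, 0], [0, 0, 0]]
    - [[0, 0, 0], [0, 0, 0]]
    - [[0, 0, 0], [0, 0, 0]]
    - [[0, 0, 0], [0, 0, 0]]

```text
t: 11.38
tool_pos: [0.5305, 0.1392, 0.2728]
orientation: [-2.933, -0.587, -0.635]
force: [0.0, 0.1, -0.0]
opening: 0.0008
gripper_force: 0.0
```

```bash
python3 p.py s 0; python3 -c "
from h import *
im,_=robot.read_camera('wrist'); cv2.imwrite('pics/g.png',im)"
```

```text
11.3833 [0.5305 0.1392 0.2728] F [ 0.02  0.08 -0.  ] Fn -0.02 op 0.0007676777496296726
shift [-0.2  0.9 15.9] turn [-0.    -0.001 -0.   ] shift in goal axes [-0.2  0.9 15.9]
```

View pics/g.png

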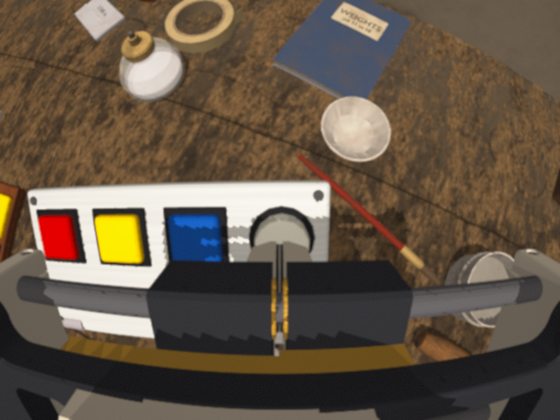

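All three keys are down and the fingers are centred over start (281,232). I'll press to its stop, watching the force.

Call:
apply_moves:
  series:
    - [[0, 0, 5], [0, 0, 0]]
    - [[0, 1, 5], [0, 0, 0]]
    - [[0, 0, 3], [0, 0, 0]]
    - [[0, 0, 1], [0, 0, 0]]
    - [[0, 0, 1], [0, 0, 0]]
    - [[0, 0, 1], [0, 0, 0]]
    - [[0, 0, 1], [0, 0, 0]]
    - [[0, 0, 1], [0, 0, 0]]
    - [[0, 0, 1], [0, 0, 0]]
    - [[0, 0, 1], [0, 0, 0]]
    - [[0, 0, 1], [0, 0, 0]]
    - [[0, 0, 0], [0, 0, 0]]

```text
t: 12.43
tool_pos: [0.5391, 0.1412, 0.2531]
orientation: [-2.934, -0.586, -0.634]
force: [-4.2, -0.1, 2.3]
opening: 0.0008
gripper_force: 2.1
```

Call:
apply_moves:
  series:
    - [[0, 0, 1], [0, 0, 0]]
    - [[0, 0, 1], [0, 0, 0]]
    - [[0, 0, 0], [0, 0, 0]]
    - [[0, 0, 0], [0, 0, 0]]

```text
t: 12.77
tool_pos: [0.5399, 0.1415, 0.2515]
orientation: [-2.934, -0.587, -0.634]
force: [-7.5, 0.1, 6.0]
opening: 0.0006
gripper_force: 4.3
```

```bash
python3 p.py s 0
```

```text
12.7667 [0.5399 0.1415 0.2515] F [-7.54  0.08  6.04] Fn 8.36 op 0.0005861669014648719
shift [-0.1 -0.6 -7.4] turn [-0. -0. -0.] shift in goal axes [-0.1 -0.6 -7.4]
```

Call:
apply_moves:
  series:
    - [[0, 0, 1], [0, 0, 0]]
    - [[0, 0, 0], [0, 0, 0]]
    - [[0, 0, 0], [0, 0, 0]]

```text
t: 13.02
tool_pos: [0.5402, 0.1417, 0.2508]
orientation: [-2.934, -0.587, -0.634]
force: [-9.9, -1.8, 10.1]
opening: 0.0004
gripper_force: 6.1
```

Call:
apply_moves:
  series:
    - [[0, 0, -5], [0, 0, 0]]
    - [[0, 0, -8], [0, 0, 0]]
    - [[0, 0, -15], [0, 0, 0]]
    - [[0, 0, -20], [0, 0, 0]]
    - [[0, 0, -20], [0, 0, 0]]
    - [[0, 0, -10], [0, 0, 0]]
    - [[0, 0, 0], [0, 0, 0]]
    - [[0, 0, 0], [0, 0, 0]]
    - [[0, 0, 0], [0, 0, 0]]

```text
t: 13.77
tool_pos: [0.5104, 0.1292, 0.3205]
orientation: [-2.934, -0.586, -0.633]
force: [-0.2, -0.5, -0.4]
opening: 0.0005
gripper_force: 0.0
```

```bash
python3 p.py s 0; python3 -c "
from h import *
im,_=robot.read_camera('wrist'); cv2.imwrite('pics/i.png',im)"
```

```text
13.7667 [0.5104 0.1292 0.3205] F [-0.18 -0.54 -0.39] Fn -0.2 op 0.0005025812246933282
shift [ 0.5 -0.6 68.6] turn [-0.     0.001 -0.001] shift in goal axes [ 0.5 -0.6 68.6]
```

View pics/i.png

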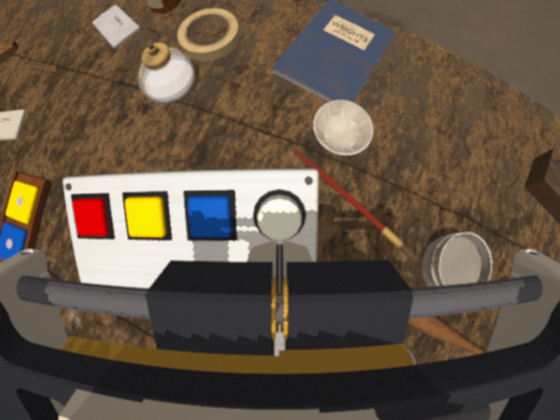

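Start reached its stop (about 13 N, with force climbing at the cushion's 5 N/mm) and was released. The three keys (90,217), (146,217), (210,215) stay in, and the arm is clear.

```bash
python3 -c "
from plant import robot
print(robot.close_job())"
```

```text
the job is handed in; nothing more can be done
None
```

I pressed red, blue and yellow in that order until each latched, pressed start to its stop (about 13 N peak) and let it go, and handed the job in at about 14 s with the arm clear; the hand-in returned no verdict.

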